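Make up the fittings kits for two herb cookers

TASK

Make up the fittings kits for servicing two cookers, each fitting standing upright and flat in a well of its own. The three-well tray gets the pressure gauge, the ball valve and the widest ferrule; the two-well tray gets the relief valve and the narrowest ferrule. Set the fittings down, do not drop them, and leave the middle-sized ferrule, the bottle and the wrench where they are.

Things in the scene. Friction and masses are not known exactly. Their poses are not given: they have to be found in the camera images.
- tray3: Fixed low aluminium tray with black well floors, 246 mm long (its x axis) by 84 mm wide (y) by 13 mm high, with a row of three square wells, each 78 by 78 mm inside; floor, walls and dividers are 3 mm thick. Origin at the centre of its underside; the wells' centres lie at x = -81, 0 and +81 mm, y = 0. The well floor is 3 mm above the origin. It lies on the worktop with its long side roughly away from the robot, to the left or the right of the stock.
- tray2: Fixed low aluminium tray with black well floors, 165 mm long (its x axis) by 84 mm wide (y) by 13 mm high, with a row of two square wells, each 78 by 78 mm inside; floor, walls and dividers are 3 mm thick. Origin at the centre of its underside; the wells' centres lie at x = -40.5 and +40.5 mm, y = 0. The well floor is 3 mm above the origin. It lies on the worktop with its long side roughly away from the robot, to the left or the right of the stock.
- gauge: Stainless pressure gauge lying dial up: white dial with black ticks and needle on a 50-mm-diameter case from 23 to 50 mm up (pointer to 52 mm), over a 20-mm neck and a 50-mm-diameter, 7-mm-thick foot flange. Origin at the centre of its underside, z up; its outline is round.
- valve: Stainless ball valve: middle block 32 mm long (x) by 34 mm wide (y, the width to grip) by 46 mm high, standing on the worktop; pipe ends with 36-mm-diameter rims along x, 64 mm long in all, their axis 22 mm up. On top a flat black lever, 13 mm wide, 53 to 57 mm up, reaches from x = -10 to +36 mm. Origin at the centre of the underside, z up. Its long x axis starts roughly across the robot's view, within about 35 degrees of the y direction of the room.
- relief: Stainless relief valve standing upright: 44-mm-diameter foot flange 7 mm thick, 30-mm-diameter round body up to 46 mm, then a 20-mm brass cap up to 60 mm, with a thin wire pull ring to 75 mm on top. Origin at the centre of its underside, z up; its outline is round.
- ferrule_wide: Stainless pipe stub (ferrule) standing upright and open through its bore: 58-mm-diameter flange, 7 mm thick, at the bottom, 46-mm-diameter pipe above it, 50 mm tall in all. The widest of the three ferrules. Origin at the centre of its underside, z up; round, so its yaw means nothing.
- ferrule_mid: Stainless pipe stub (ferrule) standing upright and open through its bore: 45-mm-diameter flange, 7 mm thick, at the bottom, 34-mm-diameter pipe above it, 50 mm tall in all. The middle-sized of the three ferrules; it stays where it is. Origin at the centre of its underside, z up; round, so its yaw means nothing.
- ferrule_narrow: Stainless pipe stub (ferrule) standing upright and open through its bore: 34-mm-diameter flange, 7 mm thick, at the bottom, 24-mm-diameter pipe above it, 50 mm tall in all. The narrowest of the three ferrules. Origin at the centre of its underside, z up; round, so its yaw means nothing.
- bottle: Amber glass bottle, 60 mm diameter, 140 mm tall, standing beyond the stock; a bystander to leave alone. Origin at the centre of its underside.
- wrench: Steel wrench about 180 mm long lying flat beyond the stock, roughly along the y direction of the room; a bystander to leave alone. Its x axis runs from handle to head.
Not all that is in view belongs to the job. Leave any blue look-alike of the valve alone.

How it is judged (in metres and radians):
At the end, for the whole second after the job is handed in: Each named fitting in a well of its own in its tray: within 24 mm of the well centre along both tray axes, under 8 mm above the tray underside, within 0.12 rad of upright, at rest. Middle ferrule, bottle and wrench within 20 mm of their start ((x of gauge in the frame of tray3 between -0.105 and -0.057 m or x of gauge in the frame of tray3 between -0.024 and 0.024 m or x of gauge in the frame of tray3 between 0.057 and 0.105 m) and y of gauge in the frame of tray3 between -0.024 and 0.024 m and z of each of gauge, valve, ferrule_wide in the frame of tray3 below 0.008 m and angle between each of gauge, valve, ferrule_wide, relief, ferrule_narrow's own z axis and vertical below 0.12 rad and linear speed of each of gauge, valve, ferrule_wide, relief, ferrule_narrow below 0.02 m/s and (x of valve in the frame of tray3 between -0.105 and -0.057 m or x of valve in the frame of tray3 between -0.024 and 0.024 m or x of valve in the frame of tray3 between 0.057 and 0.105 m) and y of valve in the frame of tray3 between -0.024 and 0.024 m and (x of ferrule_wide in the frame of tray3 between -0.105 and -0.057 m or x of ferrule_wide in the frame of tray3 between -0.024 and 0.024 m or x of ferrule_wide in the frame of tray3 between 0.057 and 0.105 m) and y of ferrule_wide in the frame of tray3 between -0.024 and 0.024 m and (x of relief in the frame of tray2 between -0.0645 and -0.0165 m or x of relief in the frame of tray2 between 0.0165 and 0.0645 m) and y of relief in the frame of tray2 between -0.024 and 0.024 m and z of each of relief, ferrule_narrow in the frame of tray2 below 0.008 m and (x of ferrule_narrow in the frame of tray2 between -0.0645 and -0.0165 m or x of ferrule_narrow in the frame of tray2 between 0.0165 and 0.0645 m) and y of ferrule_narrow in the frame of tray2 between -0.024 and 0.024 m and ((x of relief in the frame of tray2 below 0 m and x of ferrule_narrow in the frame of tray2 above 0 m) or (x of ferrule_narrow in the frame of tray2 below 0 m and x of relief in the frame of tray2 above 0 m)) and distance of each of ferrule_mid, bottle, wrench from where it was at the start of the episode below 0.02 m); the robot touches nothing.
It fails at once if the middle ferrule, the bottle or the wrench was moved by more than 20 mm (distance of any of ferrule_mid, bottle, wrench from where it was at the start of the episode above 0.02 m).
It fails at once if a fitting was dropped (moving faster than 0.8 m/s while no finger touches it) ((linear speed of gauge above 0.8 m/s and contact force between gauge and the fingers below 0.05 N) or (linear speed of valve above 0.8 m/s and contact force between valve and the fingers below 0.05 N) or (linear speed of ferrule_wide above 0.8 m/s and contact force between ferrule_wide and the fingers below 0.05 N) or (linear speed of relief above 0.8 m/s and contact force between relief and the fingers below 0.05 N) or (linear speed of ferrule_narrow above 0.8 m/s and contact force between ferrule_narrow and the fingers below 0.05 N)).
It also fails if it takes over 128 s, if anything falls off the work surface, if the arm or the gripper's body presses on something with over 40 N, if the wrist force passes 120 N, or if a joint passes its speed limit or range.

ROBOT

A 6-joint arm with a two-finger parallel gripper is mounted at the origin on the work surface. World frame = base frame: x ahead of the robot, y to its left, z up, the work surface at z = 0. Lengths are in mm, angles in rad, forces in N, time in s.
With the tool pointing down it reaches from about 400 to 925 mm from the base axis. Payload 12.5 kg.
Tool frame: the origin (TCP) lies midway between the tips of the shut fingers; the grasp point (between the pads) lies 19 mm behind it; z points along the fingers, y is the direction in which the jaws open and shut (so a half turn about z gives the same grasp; the last joint's range is limited). The gripper opens to 95 mm and grips with 3 to 60 N. Pads are 20 mm wide; open, the fingers measure 119 mm over their backs; the gripper's body (75 mm by 180 mm) begins 59 mm behind the grasp point.
Start: joints at [-1.254, 0.491, 1.559, -0, 1.092, -0.106], TCP at [256.471, -569.973, 214.661] pointing down, gripper open.
Joint ranges: [-3.1, 3.1], [-0.84, 2.19], [0.05, 2.79], [-1.13, 4.28], [0.06, 2.93], [-2.69, 2.69]. Speed limits (rad/s): [2.22, 2.22, 2.79, 3.14, 3.14, 3.14].

INTERFACE

Orientations are given as [roll, pitch, yaw] about the fixed x, y, z axes, in that order (R = Rz(yaw) Ry(pitch) Rx(roll)).
In Python, from cell import * gives the robot as it stands. The module is installed in compiled form; this text tells all that it offers.
- The arm moves only by the tool carry_out, never from a script. Its argument "moves" is a list of rows, each an object of numbers: "dx", "dy", "dz": the shift along the tool's x, y, z in m; "twist": the turn about the tool's z in degrees. A call has 1 to 5 rows; each row is the pose to reach, as a shift and turn from the pose commanded when the call began, along the tool's axes at that moment; what a row does not reach only later rows make up. A row lasts 1/10 s, in which the tool goes at most 50 mm and 8.59 degrees, less where a joint would pass 70% of its speed; a pose out of reach is approached as far as the arm can. A call with a gripper value outside its range is refused whole. "grip" is the finger opening in m, from 0 to 0.0951, set as the call begins (left out, the last holds). The fingers move at their own pace and stop on an object; the grip force is fixed at half the most. Time passes only in rows, so rows that repeat a pose let the fingers close. It gives the time, the measured TCP pose, the force and the opening at its end, in the units of the state.
- state(): the state, without advancing time (a new reading comes with each control period).
- read_camera(name): name is "side" or "top" or "wrist"; returns (picture, depth): 384x512x3 uint8, red, green, blue; 384x512 float32, mm along the optical axis (not along the pixel's ray), 0 where there is no reading.
- camera_info(name): a dict with "mtx" (3x3 intrinsics, pixels), "R" (3x3) and "t" (3): a world point X has camera coordinates R X + t. Camera axes: x right, y down, z forward; pixel columns grow to the right and rows downward; lengths in mm; the calibration is good to about 2 mm. The wrist camera is an equidistant fisheye: a pixel r from the principal point sees the ray r / f radians off the axis. A picture is of the moment at which its call begins: read the wrist's pose just before it. camera_info takes no time and is no camera call; for the wrist camera it gives the pose at the moment of the call.
- job_done(): hands the job in, once; it reports no verdict.
The state is a dict: "t": time; "joints": joint angles; "qvel": joint speeds; "tau": joint torques, N m; "eef_pos": TCP position; "tcp_rot": TCP orientation; "ft_force": force on the tool from outside, world axes, zero at the start; "moment": the same for the moment, N m; "opening": opening from 0.0 (shut) to 1.0 (fully open).
Only numpy, scipy, OpenCV 4.12 (cv2) and the standard library are available. Lean on these libraries where they do the work, as an engineer would, in place of code of your own. Each camera call takes 0.05 s, during which the arm holds its last target. There are 200 camera calls.

## Working session

There is one attempt and no reset: what is moved stays moved. The work goes in short steps, Python scripts to look and compute and a tool call to move; the robot and the scene stay as the last step left them, time stands still between calls to the robot, and variables do not carry over. Pictures are saved under pics/ and viewed, about 12 in all and at most 16, crops included, and the job is handed in when it is done.

Besides the shell and the picture viewer there is one more tool, called after "Call:" by a JSON object that holds its "method" and its "body", one argument or row to a line. carry_out: Moves the arm, as the interface text tells. Its arguments: {"type":"object","properties":{"moves":{"type":"array","items":{"type":"object","properties":{"dx":{"type":"number"},"dy":{"type":"number"},"dz":{"type":"number"},"twist":{"type":"number"}}}},"grip":{"type":"number"}},"required":["moves"]}

```bash
mkdir -p pics; python3 - <<'E'
from cell import *
import cv2,numpy as np
for n in("top","side"):
    p,d=read_camera(n); cv2.imwrite(f"pics/{n}1.png",cv2.resize(p[:,:,::-1],(800,600),interpolation=cv2.INTER_CUBIC)); np.savez(f"{n}1.npz",p=p,d=d)
    c=camera_info(n); print(n,c)
s=state();print(s)
E
```

```text
top {'mtx': array([[379.89836509,   0.        , 255.49045935],
       [  0.        , 379.89836509, 199.85531488],
       [  0.        ,   0.        ,   1.        ]]), 'R': array([[-0.00747999, -0.99974204, -0.02144538],
       [-0.99386923,  0.00979837, -0.11012693],
       [ 0.11030865,  0.02049016, -0.99368614]]), 't': array([ 15.76911008, 584.36477039, 857.24500971])}
side {'mtx': array([[453.75516617,   0.        , 252.69529276],
       [  0.        , 453.75516617, 193.33885994],
       [  0.        ,   0.        ,   1.        ]]), 'R': array([[-0.94408472, -0.32936866,  0.01484323],
       [-0.22990056,  0.62536949, -0.74569346],
       [ 0.23632556, -0.70741027, -0.66612382]]), 't': array([541.97063359, 139.30852996, 817.71489307])}
{'t': 0.1, 'joints': array([-1.25362568e+00,  4.91510522e-01,  1.55936805e+00,  1.11733282e-05,
        1.09171700e+00, -1.05615106e-01]), 'qvel': array([ 0.000159  , -0.0008666 , -0.00097749,  0.00071384,  0.00030418,
        0.00112272]), 'tau': array([ 2.86634808e-03, -6.13623118e+01, -2.58607739e+01,  6.94320747e-02,
        4.70336457e-02, -3.33154355e-05]), 'eef_pos': array([ 256.38818599, -569.76242706,  214.12025073]), 'tcp_rot': array([-3.14059637e+00, -1.15581496e-04,  4.22780539e-01]), 'ft_force': array([ 0.22880863,  0.32889705, -0.25614952]), 'moment': array([-0.00671978, -0.04141349,  0.02114481]), 'opening': 1.0021753601081045}
```

View pics/top1.png

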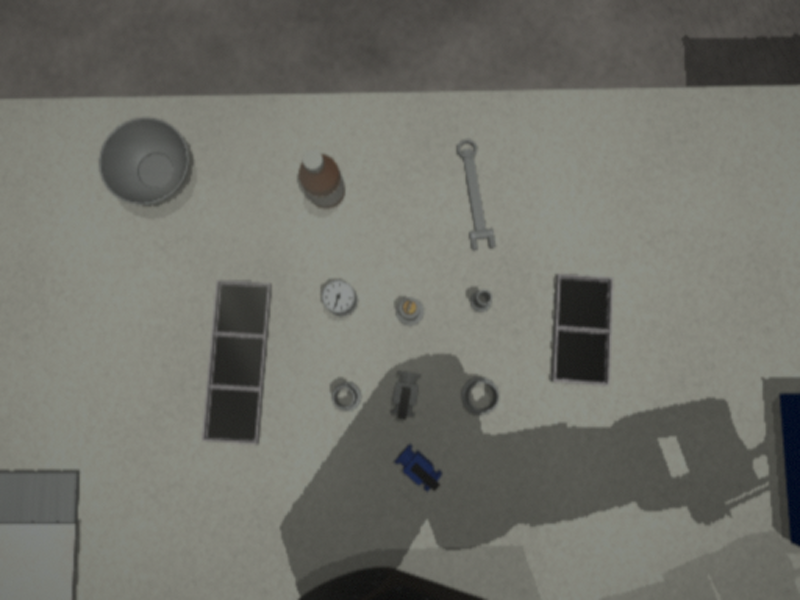

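View pics/side1.png

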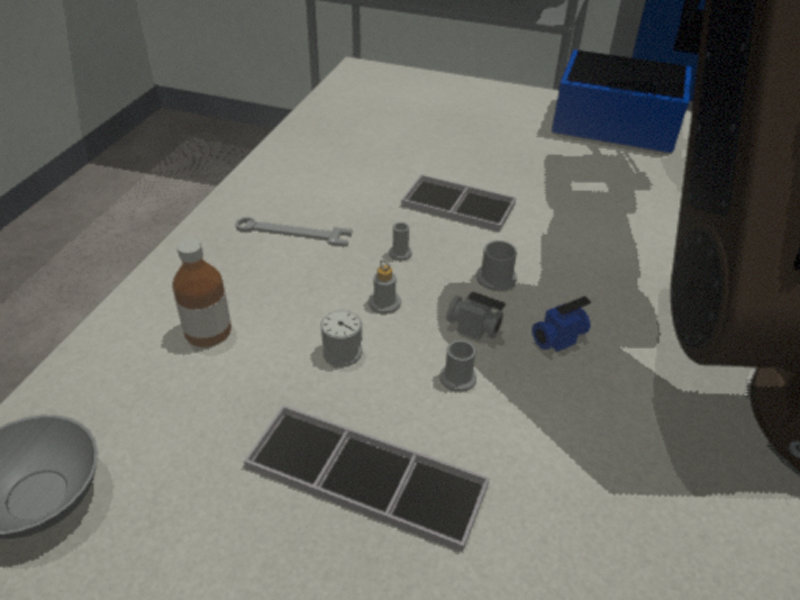

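Top view: tray3 on the left (corners approx. 218,282 / 271,284 / 257,442 / 205,438), tray2 on the right (557,275 / 610,278 / 606,382 / 551,380), gauge (338,297), relief (408,309), narrow ferrule (481,298), mid ferrule (345,395), valve (404,396) with its lever toward the robot, wide ferrule (480,395), and the blue decoy (419,468). The side view agrees. Next I locate them from depth.

```bash
cat > h.py <<'E'
import numpy as np,cv2
from cell import *
def cloud(n,p,d):
    c=camera_info(n); K=c["mtx"]; v,u=np.mgrid[:384,:512]
    X=np.stack([(u-K[0,2])/K[0,0]*d,(v-K[1,2])/K[1,1]*d,d],-1)
    return (X-c["t"])@c["R"]
def ray(n,u,v,z):
    c=camera_info(n); r=c["R"].T@np.linalg.inv(c["mtx"])@[u,v,1]; o=-c["R"].T@c["t"]
    return o+r*(z-o[2])/r[2]
E
python3 - <<'E'
from h import *
np.set_printoptions(precision=1,suppress=True)
f=np.load("top1.npz"); W=cloud("top",f["p"],f["d"]); 
m=(f["d"]>0)&(W[...,2]>18)&(W[...,2]<200); m[330:]=0
n,l,s,c=cv2.connectedComponentsWithStats(m.astype(np.uint8),connectivity=4)
for i in range(1,n):
    if s[i,4]<25: continue
    q=W[l==i]; zt=np.percentile(q[:,2],95)
    t=q[q[:,2]>zt-8]; ctr,size,a=cv2.minAreaRect(t[:,:2].astype(np.float32))
    (cc,r)=cv2.minEnclosingCircle(t[:,:2].astype(np.float32))
    print(c[i]*1.5625,s[i,4],"zt",zt,"rect",ctr,size,a,"circ",np.array(cc),r,"mean",q[:,:2].mean(0))
for name,P in dict(t3=[(218,282),(271,284),(257,442),(205,438)],t2=[(557,275),(610,278),(606,382),(551,380)]).items():
    Q=np.array([ray("top",(u+.5)/1.5625-.5,(v+.5)/1.5625-.5,13)[:2] for u,v in P]); print(name,Q.tolist(),Q.mean(0),[np.linalg.norm(Q[i]-Q[i-1]) for i in range(4)])
    print("yaw long",np.arctan2(*((Q[0]+Q[1]-Q[2]-Q[3])[::-1])))
    for z0,z1 in((5,22),):
        lo=Q.min(0)-15;hi=Q.max(0)+15
        k=(f["d"]>0)&(W[...,2]>7)&(W[...,2]<25)&((W[...,:2]>lo)&(W[...,:2]<hi)).all(-1); print(cv2.minAreaRect(W[k][:,:2].astype(np.float32)), k.sum())
print("floor z",np.median(W[250:270,100:120,2]))
E
```

```text
[137.5 155.2] 1463 zt 50.18496726431305 rect (821.8228149414062, 400.193115234375) (138.10433959960938, 136.2452850341797) 44.74003982543945 circ [820.8 400.4] 70.44380187988281 mean [834.1 415.8]
[320.5 177.6] 776 zt 140.1424016943492 rect (784.0444946289062, 125.30119323730469) (27.053279876708984, 25.566722869873047) 1.3619714975357056 circ [784.2 125.6] 13.71146011352539 mean [773.1 120.9]
[338.5 296.2] 386 zt 52.053257123507876 rect (608.768798828125, 101.43572235107422) (47.388328552246094, 46.6096076965332) 0.744030237197876 circ [608.5 101.3] 24.828304290771484 mean [607.5 100. ]
[482.7 296.9] 74 zt 50.9105576831882 rect (605.4497680664062, -114.03131103515625) (21.36875343322754, 21.20058250427246) 0.24966683983802795 circ [ 605.5 -114. ] 11.865169525146484 mean [ 605.4 -113.7]
[409.2 307.9] 143 zt 68.47541744237351 rect (590.2728271484375, -6.446361541748047) (7.3681321144104, 14.384102821350098) 65.08780670166016 circ [590.8  -5.2] 7.365979194641113 mean [588.9  -4.4]
[404.8 393.4] 404 zt 57.10982041736875 rect (452.3881530761719, 5.097604274749756) (12.92904281616211, 45.
[... 1109 characters left out ...]
float64(82.74971672245596), np.float64(240.69039307594602), np.float64(79.15520708658299)]
yaw long -0.06401119338670161
((516.1596069335938, 261.9708251953125), (86.19743347167969, 246.1813201904297), 86.36222839355469) 572
t2 [[642.2084848598158, -230.965502585464], [636.6529937963126, -311.4327446036674], [478.7047934355397, -298.16100444834325], [482.29667236542923, -216.13789067138597]] [ 560.  -264.2] [np.float64(160.59777660451707), np.float64(80.65879071107366), np.float64(158.50480460843224), np.float64(82.10172219822591)]
yaw long -0.08817244954330776
((560.1900024414062, -267.9993896484375), (85.40748596191406, 165.28189086914062), 85.38050842285156) 390
floor z -1.092958763442059
```

Call:
{"method": "carry_out", "body": {
  "moves": [
    {"dx": 0.03,"dy": -0.011,"twist": 6},
    {"dx": 0.075,"dy": -0.028,"twist": 12},
    {"dx": 0.12,"dy": -0.045,"twist": 18},
    {"dx": 0.165,"dy": -0.062,"twist": 24.2},
    {"dx": 0.21,"dy": -0.079,"twist": 24.2}
  ],
  "grip": 0.06
}}

```text
schema error: expected keys dx, dy, dz, twist
```

Call:
{"method": "carry_out", "body": {
  "moves": [
    {"dx": 0.03,"dy": -0.011,"dz": 0,"twist": 6},
    {"dx": 0.075,"dy": -0.028,"dz": 0,"twist": 12},
    {"dx": 0.12,"dy": -0.045,"dz": 0,"twist": 18},
    {"dx": 0.165,"dy": -0.062,"dz": 0,"twist": 24.2},
    {"dx": 0.21,"dy": -0.079,"dz": 0,"twist": 24.2}
  ],
  "grip": 0.06
}}

```text
t: 0.6
eef_pos: [416.5, -410.2, 214.5]
tcp_rot: [-3.141, 0.0, -0.004]
ft_force: [0.5, -0.2, -0.1]
opening: 0.658
```

Call:
{"method": "carry_out", "body": {
  "moves": [
    {"dx": 0.034,"dy": -0.034,"dz": 0,"twist": 0},
    {"dx": 0.068,"dy": -0.068,"dz": 0,"twist": 0},
    {"dx": 0.1,"dy": -0.1,"dz": 0,"twist": 0},
    {"dx": 0.13,"dy": -0.13,"dz": 0,"twist": 0},
    {"dx": 0.144,"dy": -0.144,"dz": 0,"twist": 0}
  ]
}}

```text
t: 1.1
eef_pos: [561.4, -265.0, 214.3]
tcp_rot: [-3.141, 0.0, 0.003]
ft_force: [-0.3, -0.1, 0.1]
opening: 0.632
```

```bash
cat >> h.py <<'E'
def wrist(name):
    c=camera_info("wrist"); p,d=read_camera("wrist"); np.savez(name+".npz",p=p,d=d,**c)
    cv2.imwrite(f"pics/{name}.png",cv2.resize(p[:,:,::-1],(800,600),interpolation=cv2.INTER_CUBIC))
def wray(name,U,V,z):   # U,V in 800x600 picture
    f=np.load(name+".npz"); K=f["mtx"]; x=((U+.5)/1.5625-.5-K[0,2])/K[0,0]; y=((V+.5)/1.5625-.5-K[1,2])/K[1,1]
    th=np.hypot(x,y); r=np.array([x/th*np.sin(th),y/th*np.sin(th),np.cos(th)])
    r=f["R"].T@r; o=-f["R"].T@f["t"]; return o+r*(z-o[2])/r[2]
E
python3 - <<'E'
from h import *
s=state(); print(s["eef_pos"],s["tcp_rot"],s["t"]); wrist("w1"); c=camera_info("wrist"); print(-c["R"].T@c["t"],c["R"])
E
```

```text
[ 561.35257746 -264.95943902  214.26137408] [-3.14110418e+00  2.07391960e-04  2.79640838e-03] 1.1
[ 638.955722   -264.70118739  386.33689496] [[ 4.99027035e-03 -9.99987190e-01 -8.47053529e-04]
 [-9.63108727e-01 -5.03415029e-03  2.69065488e-01]
 [-2.69066305e-01 -5.26904882e-04 -9.63121511e-01]]
```

View pics/w1.png

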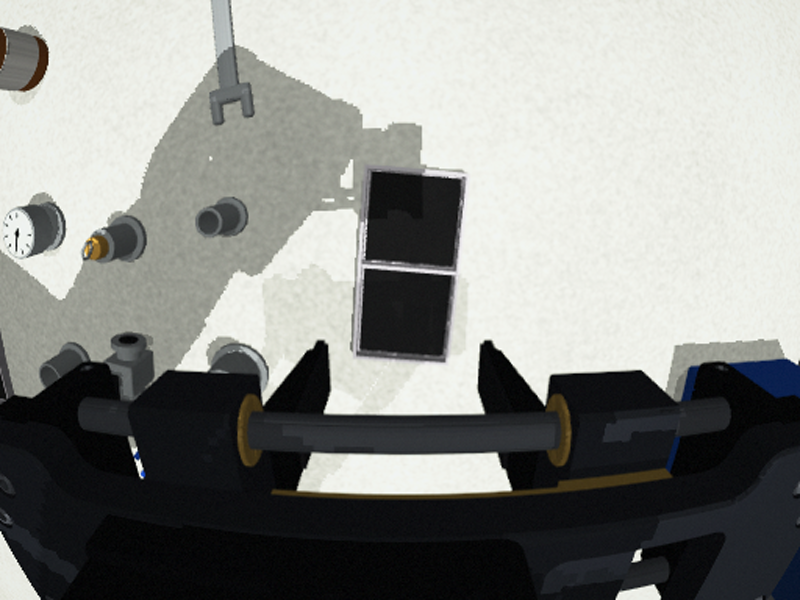

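Wrist view: tray2's outer rim corners are near (369,168), (466,173), (446,361) and (355,355). The narrow ferrule's top is at (208,221) and the relief valve's cap at (95,246).

```bash
python3 - <<'E'
from h import *
np.set_printoptions(precision=1,suppress=True)
Q=np.array([wray("w1",*p,13)[:2] for p in [(369,168),(466,173),(446,361),(355,355)]])
print(Q,Q.mean(0),[np.linalg.norm(Q[i]-Q[i-1]) for i in range(4)],np.degrees(np.arctan2(*((Q[0]+Q[1]-Q[2]-Q[3])[::-1]))))
print("narrow",wray("w1",208,221,50),"relief cap",wray("w1",95,249,60),"div",wray("w1",363,266,13),wray("w1",457,271,13))
E
```

```text
[[ 641.7 -237.8]
 [ 638.4 -315.2]
 [ 477.5 -303.1]
 [ 482.8 -223.6]] [ 560.1 -269.9] [np.float64(159.45817951938596), np.float64(77.40180516231045), np.float64(161.29070586170783), np.float64(79.64246795778784)] -4.696898461049287
narrow [ 605.7 -115.    50. ] relief cap [589.1  -7.9  60. ] div [ 561.7 -232.3   13. ] [ 557.9 -309.7   13. ]
```

Call:
{"method": "carry_out", "body": {
  "moves": [
    {"dx": 0.012,"dy": -0.04,"dz": 0.02,"twist": 0},
    {"dx": 0.025,"dy": -0.082,"dz": 0.045,"twist": 0},
    {"dx": 0.037,"dy": -0.12,"dz": 0.07,"twist": 0},
    {"dx": 0.0437,"dy": -0.147,"dz": 0.1,"twist": 0},
    {"dx": 0.0437,"dy": -0.15,"dz": 0.12,"twist": 0}
  ]
}}

```text
t: 1.65
eef_pos: [602.8, -114.7, 92.6]
tcp_rot: [-3.141, 0.002, 0.003]
ft_force: [0.0, -0.3, 0.1]
opening: 0.631
```

Call:
{"method": "carry_out", "body": {
  "moves": [
    {"dx": 0,"dy": 0,"dz": 0.03,"twist": 0},
    {"dx": 0,"dy": 0,"dz": 0.05,"twist": 0},
    {"dx": 0,"dy": 0,"dz": 0.066,"twist": 0},
    {"dx": 0,"dy": 0,"dz": 0.076,"twist": 0},
    {"dx": 0,"dy": 0,"dz": 0.076,"twist": 0}
  ]
}}

```text
t: 2.15
eef_pos: [602.5, -117.8, 17.4]
tcp_rot: [-3.141, 0.002, 0.0]
ft_force: [0.2, -0.0, 0.3]
opening: 0.63
```

Call:
{"method": "carry_out", "body": {
  "moves": [
    {"dx": 0,"dy": 0,"dz": 0,"twist": 0},
    {"dx": 0,"dy": 0,"dz": 0,"twist": 0},
    {"dx": 0,"dy": 0,"dz": 0,"twist": 0},
    {"dx": 0,"dy": 0,"dz": 0,"twist": 0},
    {"dx": 0,"dy": 0,"dz": 0,"twist": 0}
  ],
  "grip": 0.0
}}

```text
t: 2.65
eef_pos: [603.3, -117.7, 19.0]
tcp_rot: [3.141, -0.001, 0.0]
ft_force: [0.1, 0.5, 1.3]
opening: 0.267
```

Call:
{"method": "carry_out", "body": {
  "moves": [
    {"dx": 0,"dy": 0,"dz": -0.01,"twist": 0},
    {"dx": 0,"dy": 0,"dz": -0.03,"twist": 0},
    {"dx": 0,"dy": 0,"dz": -0.055,"twist": 0},
    {"dx": 0,"dy": 0,"dz": -0.075,"twist": 0},
    {"dx": 0,"dy": 0,"dz": -0.085,"twist": 0}
  ]
}}

```text
t: 3.15
eef_pos: [603.7, -117.8, 106.0]
tcp_rot: [3.141, -0.002, 0.0]
ft_force: [-0.3, 0.3, -0.8]
opening: 0.245
```

Call:
{"method": "carry_out", "body": {
  "moves": [
    {"dx": 0,"dy": 0.02,"dz": 0,"twist": 0},
    {"dx": 0,"dy": 0.058,"dz": 0,"twist": 0},
    {"dx": -0.002,"dy": 0.1,"dz": 0,"twist": 0},
    {"dx": -0.0026,"dy": 0.136,"dz": 0,"twist": 0},
    {"dx": -0.0026,"dy": 0.154,"dz": 0,"twist": 0}
  ]
}}

```text
t: 3.65
eef_pos: [600.1, -274.4, 103.4]
tcp_rot: [3.141, 0.0, -0.002]
ft_force: [0.6, -0.2, -2.3]
opening: 0.239
```

Call:
{"method": "carry_out", "body": {
  "moves": [
    {"dx": 0,"dy": 0,"dz": 0.02,"twist": 0},
    {"dx": 0,"dy": 0,"dz": 0.045,"twist": 0},
    {"dx": 0,"dy": 0,"dz": 0.065,"twist": 0},
    {"dx": 0,"dy": 0,"dz": 0.073,"twist": 0},
    {"dx": 0,"dy": 0,"dz": 0.076,"twist": 0}
  ]
}}

```text
t: 4.15
eef_pos: [600.4, -271.1, 26.9]
tcp_rot: [-3.141, 0.001, 0.001]
ft_force: [-0.2, -0.3, -0.3]
opening: 0.242
```

Call:
{"method": "carry_out", "body": {
  "moves": [
    {"dx": 0,"dy": 0,"dz": 0.002,"twist": 0},
    {"dx": 0,"dy": 0,"dz": 0.004,"twist": 0},
    {"dx": 0,"dy": 0,"dz": 0.0055,"twist": 0},
    {"dx": 0,"dy": 0,"dz": 0.0065,"twist": 0},
    {"dx": 0,"dy": 0,"dz": 0.0065,"twist": 0}
  ]
}}

```text
t: 4.65
eef_pos: [601.0, -271.8, 22.6]
tcp_rot: [3.141, -0.001, 0.0]
ft_force: [-3.0, 2.0, 8.2]
opening: 0.24
```

Call:
{"method": "carry_out", "body": {
  "moves": [
    {"dx": 0,"dy": 0,"dz": 0,"twist": 0},
    {"dx": 0,"dy": 0,"dz": 0,"twist": 0},
    {"dx": 0,"dy": 0,"dz": 0,"twist": 0},
    {"dx": 0,"dy": 0,"dz": -0.005,"twist": 0},
    {"dx": 0,"dy": 0,"dz": -0.02,"twist": 0}
  ],
  "grip": 0.06
}}

```text
t: 5.15
eef_pos: [600.0, -271.4, 40.6]
tcp_rot: [-3.14, 0.002, 0.0]
ft_force: [-0.5, -0.3, -0.0]
opening: 0.593
```

Call:
{"method": "carry_out", "body": {
  "moves": [
    {"dx": 0,"dy": 0,"dz": -0.03,"twist": 0},
    {"dx": 0,"dy": -0.01,"dz": -0.065,"twist": 0},
    {"dx": -0.002,"dy": -0.04,"dz": -0.08,"twist": 0},
    {"dx": -0.004,"dy": -0.085,"dz": -0.08,"twist": 0},
    {"dx": -0.006,"dy": -0.13,"dz": -0.08,"twist": 0}
  ]
}}

```text
t: 5.65
eef_pos: [594.6, -140.8, 123.1]
tcp_rot: [3.141, -0.002, -0.001]
ft_force: [1.9, 0.8, -0.9]
opening: 0.629
```

Call:
{"method": "carry_out", "body": {
  "moves": [
    {"dx": -0.002,"dy": -0.045,"dz": 0,"twist": 0},
    {"dx": -0.004,"dy": -0.09,"dz": 0,"twist": 0},
    {"dx": -0.005,"dy": -0.123,"dz": 0,"twist": 0},
    {"dx": -0.005,"dy": -0.136,"dz": 0,"twist": 0},
    {"dx": -0.005,"dy": -0.136,"dz": 0,"twist": 0}
  ]
}}

```text
t: 6.15
eef_pos: [589.7, -4.5, 122.0]
tcp_rot: [3.141, -0.001, 0.003]
ft_force: [0.5, -0.2, -0.0]
opening: 0.633
```

```bash
python3 - <<'E'
from h import *
s=state(); print(s["eef_pos"],s["tcp_rot"],s["t"]); wrist("w2")
E
```

```text
[589.70729347  -4.53426644 122.04612079] [ 3.14132685e+00 -1.08726776e-03  2.75625706e-03] 6.15
```

View pics/w2.png

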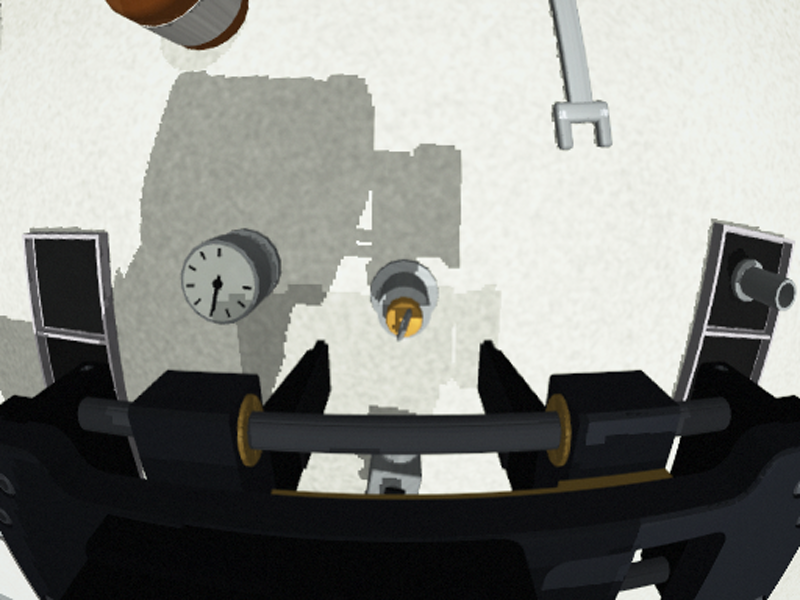

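The narrow ferrule stands upright near the centre of tray2's far well (base near 750,280). The relief valve (404,318) is centred between the fingertips (325,350 and 487,350).

Call:
{"method": "carry_out", "body": {
  "moves": [
    {"dx": 0,"dy": 0,"dz": 0.03,"twist": 0},
    {"dx": 0,"dy": 0,"dz": 0.065,"twist": 0},
    {"dx": 0,"dy": 0,"dz": 0.09,"twist": 0},
    {"dx": 0,"dy": 0,"dz": 0.103,"twist": 0},
    {"dx": 0,"dy": 0,"dz": 0.103,"twist": 0}
  ]
}}

```text
t: 6.7
eef_pos: [589.0, -7.0, 16.8]
tcp_rot: [-3.141, 0.002, -0.001]
ft_force: [0.7, 0.4, 0.5]
opening: 0.632
```

Call:
{"method": "carry_out", "body": {
  "moves": [
    {"dx": 0,"dy": 0,"dz": 0,"twist": 0},
    {"dx": 0,"dy": 0,"dz": 0,"twist": 0},
    {"dx": 0,"dy": 0,"dz": 0,"twist": 0},
    {"dx": 0,"dy": 0,"dz": 0,"twist": 0},
    {"dx": 0,"dy": 0,"dz": 0,"twist": 0}
  ],
  "grip": 0.0
}}

```text
t: 7.2
eef_pos: [589.8, -5.7, 18.8]
tcp_rot: [3.141, -0.001, 0.001]
ft_force: [-1.3, -0.6, 5.6]
opening: 0.315
```

Call:
{"method": "carry_out", "body": {
  "moves": [
    {"dx": 0,"dy": 0,"dz": -0.01,"twist": 0},
    {"dx": 0,"dy": 0,"dz": -0.03,"twist": 0},
    {"dx": 0,"dy": 0,"dz": -0.06,"twist": 0},
    {"dx": 0,"dy": 0,"dz": -0.085,"twist": 0},
    {"dx": 0,"dy": 0,"dz": -0.095,"twist": 0}
  ]
}}

```text
t: 7.7
eef_pos: [590.2, -5.7, 115.8]
tcp_rot: [3.141, -0.003, 0.001]
ft_force: [-0.3, 0.6, -1.4]
opening: 0.309
```

Call:
{"method": "carry_out", "body": {
  "moves": [
    {"dx": -0.005,"dy": 0.018,"dz": 0,"twist": 0},
    {"dx": -0.015,"dy": 0.055,"dz": 0,"twist": 0},
    {"dx": -0.026,"dy": 0.096,"dz": 0,"twist": 0},
    {"dx": -0.037,"dy": 0.137,"dz": 0,"twist": 0},
    {"dx": -0.048,"dy": 0.178,"dz": 0,"twist": 0}
  ]
}}

```text
t: 8.2
eef_pos: [540.7, -185.0, 112.8]
tcp_rot: [-3.141, 0.001, 0.001]
ft_force: [0.8, -0.4, -1.5]
opening: 0.31
```

Call:
{"method": "carry_out", "body": {
  "moves": [
    {"dx": -0.01,"dy": 0.037,"dz": 0,"twist": 0},
    {"dx": -0.018,"dy": 0.067,"dz": 0,"twist": 0},
    {"dx": -0.022,"dy": 0.0815,"dz": 0.015,"twist": 0},
    {"dx": -0.022,"dy": 0.0815,"dz": 0.04,"twist": 0},
    {"dx": -0.022,"dy": 0.0815,"dz": 0.06,"twist": 0}
  ]
}}

```text
t: 8.7
eef_pos: [518.9, -265.0, 51.0]
tcp_rot: [-3.141, 0.001, -0.0]
ft_force: [-1.1, -1.1, -2.7]
opening: 0.312
```

Call:
{"method": "carry_out", "body": {
  "moves": [
    {"dx": 0,"dy": 0,"dz": 0.015,"twist": 0},
    {"dx": 0,"dy": 0,"dz": 0.022,"twist": 0},
    {"dx": 0,"dy": 0,"dz": 0.026,"twist": 0},
    {"dx": 0,"dy": 0,"dz": 0.026,"twist": 0},
    {"dx": 0,"dy": 0,"dz": 0.026,"twist": 0}
  ]
}}

```text
t: 9.2
eef_pos: [519.9, -265.2, 27.6]
tcp_rot: [3.141, -0.001, 0.001]
ft_force: [0.1, 0.5, -1.6]
opening: 0.312
```

Now I lower slowly to contact (TCP about 21.8) and release.

Call:
{"method": "carry_out", "body": {
  "moves": [
    {"dx": 0,"dy": 0,"dz": 0.0025,"twist": 0},
    {"dx": 0,"dy": 0,"dz": 0.0045,"twist": 0},
    {"dx": 0,"dy": 0,"dz": 0.0055,"twist": 0},
    {"dx": 0,"dy": 0,"dz": 0.006,"twist": 0},
    {"dx": 0,"dy": 0,"dz": 0.006,"twist": 0}
  ]
}}

```text
t: 9.7
eef_pos: [519.6, -265.3, 21.8]
tcp_rot: [3.141, -0.0, 0.0]
ft_force: [-1.7, 0.4, 5.5]
opening: 0.309
```

Call:
{"method": "carry_out", "body": {
  "moves": [
    {"dx": 0,"dy": 0,"dz": 0,"twist": 0},
    {"dx": 0,"dy": 0,"dz": 0,"twist": 0},
    {"dx": 0,"dy": 0,"dz": 0,"twist": 0},
    {"dx": 0,"dy": 0,"dz": -0.005,"twist": 0},
    {"dx": 0,"dy": 0,"dz": -0.02,"twist": 0}
  ],
  "grip": 0.08
}}

```text
t: 10.2
eef_pos: [519.1, -264.9, 40.6]
tcp_rot: [-3.14, 0.002, 0.0]
ft_force: [0.2, 0.1, -0.0]
opening: 0.674
```

Call:
{"method": "carry_out", "body": {
  "moves": [
    {"dx": 0,"dy": 0,"dz": -0.03,"twist": 0},
    {"dx": 0,"dy": 0,"dz": -0.07,"twist": 0},
    {"dx": 0.0,"dy": 0.0,"dz": -0.095,"twist": 0},
    {"dx": -0.0,"dy": -0.02,"dz": -0.1,"twist": 0},
    {"dx": -0.0,"dy": -0.06,"dz": -0.1,"twist": 0}
  ]
}}

```text
t: 10.7
eef_pos: [519.8, -205.7, 141.9]
tcp_rot: [3.14, -0.002, -0.002]
ft_force: [0.5, 1.7, -0.8]
opening: 0.841
```

Call:
{"method": "carry_out", "body": {
  "moves": [
    {"dx": -0.018,"dy": -0.03,"dz": 0,"twist": 0},
    {"dx": -0.04,"dy": -0.065,"dz": 0,"twist": 0},
    {"dx": -0.055,"dy": -0.088,"dz": 0.02,"twist": 0},
    {"dx": -0.059,"dy": -0.095,"dz": 0.05,"twist": 0},
    {"dx": -0.059,"dy": -0.095,"dz": 0.065,"twist": 0}
  ]
}}

```text
t: 11.2
eef_pos: [458.5, -107.9, 74.4]
tcp_rot: [-3.14, 0.003, 0.002]
ft_force: [0.3, -0.9, -0.1]
opening: 0.843
```

```bash
python3 - <<'E'
from h import *
s=state(); print(s["eef_pos"],s["tcp_rot"],s["t"]); wrist("w3")
E
```

```text
[ 458.52940361 -107.85839926   74.40134777] [-3.14049854e+00  2.72761378e-03  2.05569319e-03] 11.2
```

View pics/w3.png

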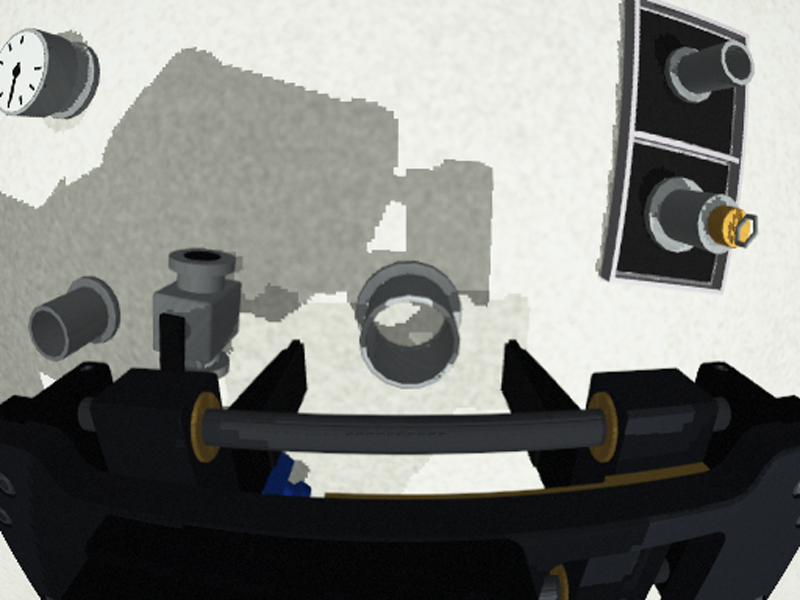

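Both fittings stand upright in tray2, with flanges near (690,75) and (675,215). The wide ferrule (410,340) is centred between the fingers.

Call:
{"method": "carry_out", "body": {
  "moves": [
    {"dx": 0,"dy": 0,"dz": 0.02,"twist": 0},
    {"dx": 0,"dy": 0,"dz": 0.042,"twist": 0},
    {"dx": 0,"dy": 0,"dz": 0.055,"twist": 0},
    {"dx": 0,"dy": 0,"dz": 0.058,"twist": 0},
    {"dx": 0,"dy": 0,"dz": 0.058,"twist": 0}
  ]
}}

```text
t: 11.75
eef_pos: [460.3, -109.9, 18.1]
tcp_rot: [-3.141, 0.001, 0.0]
ft_force: [1.1, -0.6, -0.5]
opening: 0.842
```

Call:
{"method": "carry_out", "body": {
  "moves": [
    {"dx": 0,"dy": 0,"dz": 0,"twist": 0},
    {"dx": 0,"dy": 0,"dz": 0,"twist": 0},
    {"dx": 0,"dy": 0,"dz": 0,"twist": 0},
    {"dx": 0,"dy": 0,"dz": 0,"twist": 0},
    {"dx": 0,"dy": 0,"dz": 0,"twist": 0}
  ],
  "grip": 0.0
}}

```text
t: 12.25
eef_pos: [460.6, -110.3, 18.3]
tcp_rot: [3.141, -0.0, 0.0]
ft_force: [-0.4, -0.6, 2.7]
opening: 0.488
```

Call:
{"method": "carry_out", "body": {
  "moves": [
    {"dx": 0,"dy": 0,"dz": -0.01,"twist": 0},
    {"dx": 0,"dy": 0,"dz": -0.03,"twist": 0},
    {"dx": 0,"dy": 0,"dz": -0.06,"twist": 0},
    {"dx": 0,"dy": 0,"dz": -0.09,"twist": 0},
    {"dx": 0,"dy": 0,"dz": -0.105,"twist": 0}
  ]
}}

```text
t: 12.75
eef_pos: [460.9, -110.3, 125.8]
tcp_rot: [3.141, -0.002, 0.0]
ft_force: [0.8, 0.4, -1.9]
opening: 0.484
```

Call:
{"method": "carry_out", "body": {
  "moves": [
    {"dx": 0,"dy": -0.018,"dz": 0,"twist": 0},
    {"dx": -0.002,"dy": -0.055,"dz": 0,"twist": 0},
    {"dx": -0.006,"dy": -0.096,"dz": 0,"twist": 0},
    {"dx": -0.01,"dy": -0.138,"dz": 0,"twist": 0},
    {"dx": -0.014,"dy": -0.18,"dz": 0,"twist": 0}
  ]
}}

```text
t: 13.25
eef_pos: [445.9, 71.2, 123.8]
tcp_rot: [3.142, -0.0, -0.0]
ft_force: [0.5, -0.0, -2.0]
opening: 0.484
```

Call:
{"method": "carry_out", "body": {
  "moves": [
    {"dx": -0.004,"dy": -0.042,"dz": 0,"twist": 0},
    {"dx": -0.008,"dy": -0.082,"dz": 0,"twist": 0},
    {"dx": -0.011,"dy": -0.11,"dz": 0,"twist": 0},
    {"dx": -0.011,"dy": -0.125,"dz": 0,"twist": 0},
    {"dx": -0.011,"dy": -0.125,"dz": 0,"twist": 0}
  ]
}}

```text
t: 13.75
eef_pos: [435.1, 196.2, 123.6]
tcp_rot: [-3.141, -0.0, 0.003]
ft_force: [0.8, -0.3, -2.0]
opening: 0.483
```

```bash
python3 - <<'E'
from h import *
s=state(); print(s["eef_pos"],s["tcp_rot"],s["t"]); wrist("w4")
E
```

```text
[435.05444451 196.23307663 123.59191161] [-3.14146534e+00 -3.74516790e-04  2.94767102e-03] 13.75
```

View pics/w4.png

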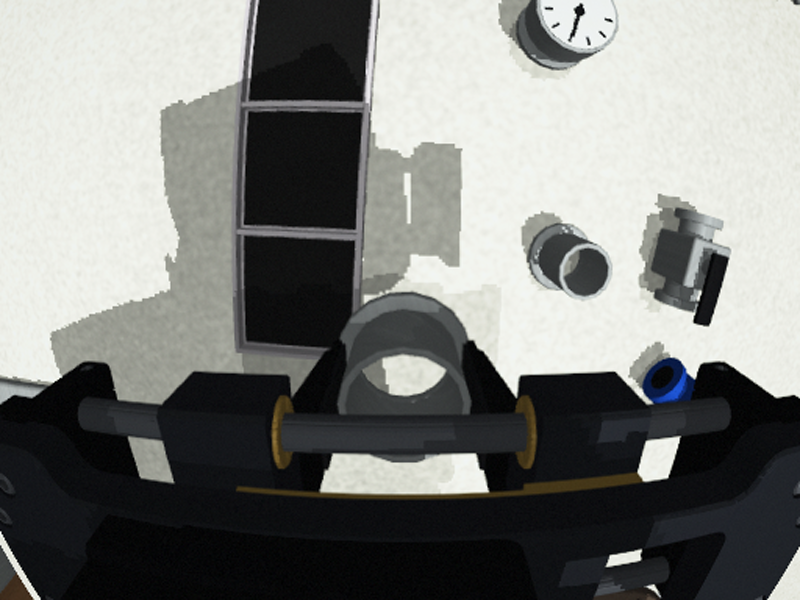

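Tray3: the near divider runs from about (237,232) to (362,237), the far divider from (243,105) to (370,107), and the near-left corner is at (238,351). The wide ferrule hangs level in the grip.

```bash
python3 - <<'E'
from h import *
np.set_printoptions(precision=1,suppress=True)
P=[wray("w4",*p,13)[:2] for p in [(237,232),(362,237),(243,105),(370,107),(238,351)]]
print(np.array(P)); n=(P[0]+P[1])/2; f=(P[2]+P[3])/2; a=f-n; print(n,f,np.linalg.norm(a),np.linalg.norm(P[0]-P[1]),np.degrees(np.arctan2(a[1],a[0])),"mid",(n+f)/2)
E
```

```text
[[476.8 301.9]
 [472.2 221.1]
 [557.6 295.8]
 [552.  216. ]
 [395.3 308.8]]
[474.5 261.5] [554.8 255.9] 80.49830736387528 80.95206192471527 -4.014003290168641 mid [514.7 258.7]
```

Call:
{"method": "carry_out", "body": {
  "moves": [
    {"dx": 0,"dy": -0.02,"dz": 0,"twist": 0},
    {"dx": 0,"dy": -0.05,"dz": 0.01,"twist": 0},
    {"dx": -0.001,"dy": -0.068,"dz": 0.035,"twist": 0},
    {"dx": -0.001,"dy": -0.0705,"dz": 0.06,"twist": 0},
    {"dx": -0.001,"dy": -0.0705,"dz": 0.07,"twist": 0}
  ]
}}

```text
t: 14.3
eef_pos: [433.7, 264.4, 51.6]
tcp_rot: [3.14, 0.002, 0.0]
ft_force: [1.1, -0.1, -0.7]
opening: 0.482
```

Call:
{"method": "carry_out", "body": {
  "moves": [
    {"dx": 0,"dy": 0,"dz": 0.014,"twist": 0},
    {"dx": 0,"dy": 0,"dz": 0.022,"twist": 0},
    {"dx": 0,"dy": 0,"dz": 0.027,"twist": 0},
    {"dx": 0,"dy": 0,"dz": 0.027,"twist": 0},
    {"dx": 0,"dy": 0,"dz": 0.027,"twist": 0}
  ]
}}

```text
t: 14.8
eef_pos: [434.7, 265.1, 26.6]
tcp_rot: [-3.141, -0.001, 0.0]
ft_force: [-0.0, -0.5, -2.5]
opening: 0.483
```

Call:
{"method": "carry_out", "body": {
  "moves": [
    {"dx": 0,"dy": 0,"dz": 0.002,"twist": 0},
    {"dx": 0,"dy": 0,"dz": 0.004,"twist": 0},
    {"dx": 0,"dy": 0,"dz": 0.005,"twist": 0},
    {"dx": 0,"dy": 0,"dz": 0.0055,"twist": 0},
    {"dx": 0,"dy": 0,"dz": 0.0055,"twist": 0}
  ]
}}

```text
t: 15.3
eef_pos: [434.4, 265.3, 21.3]
tcp_rot: [-3.142, -0.001, 0.001]
ft_force: [-2.6, -1.1, 10.4]
opening: 0.485
```

Call:
{"method": "carry_out", "body": {
  "moves": [
    {"dx": 0,"dy": 0,"dz": 0,"twist": 0},
    {"dx": 0,"dy": 0,"dz": 0,"twist": 0},
    {"dx": 0,"dy": 0,"dz": 0,"twist": 0},
    {"dx": 0,"dy": 0,"dz": -0.005,"twist": 0},
    {"dx": 0,"dy": 0,"dz": -0.02,"twist": 0}
  ],
  "grip": 0.08
}}

```text
t: 15.8
eef_pos: [433.9, 265.0, 40.1]
tcp_rot: [3.141, 0.002, 0.0]
ft_force: [0.6, 0.1, -0.2]
opening: 0.82
```

Call:
{"method": "carry_out", "body": {
  "moves": [
    {"dx": 0,"dy": 0,"dz": -0.03,"twist": 0},
    {"dx": 0,"dy": 0,"dz": -0.07,"twist": 0},
    {"dx": 0.0,"dy": 0.0,"dz": -0.09,"twist": 0},
    {"dx": 0.01,"dy": 0.02,"dz": -0.09,"twist": 0},
    {"dx": 0.03,"dy": 0.05,"dz": -0.09,"twist": 0}
  ]
}}

```text
t: 16.3
eef_pos: [464.1, 215.7, 131.8]
tcp_rot: [-3.141, -0.002, 0.003]
ft_force: [-0.4, 0.7, -0.4]
opening: 0.842
```

Call:
{"method": "carry_out", "body": {
  "moves": [
    {"dx": 0.03,"dy": 0.024,"dz": 0,"twist": 0},
    {"dx": 0.066,"dy": 0.052,"dz": 0,"twist": 0},
    {"dx": 0.1,"dy": 0.08,"dz": 0,"twist": 0},
    {"dx": 0.13,"dy": 0.103,"dz": 0.015,"twist": 0},
    {"dx": 0.144,"dy": 0.114,"dz": 0.03,"twist": 0}
  ]
}}

```text
t: 16.8
eef_pos: [610.8, 99.1, 100.6]
tcp_rot: [3.141, -0.002, -0.002]
ft_force: [-0.4, 0.1, -0.8]
opening: 0.844
```

Call:
{"method": "carry_out", "body": {
  "moves": [
    {"dx": 0,"dy": 0,"dz": 0,"twist": 0},
    {"dx": 0,"dy": 0,"dz": 0.0,"twist": 0},
    {"dx": 0,"dy": 0,"dz": 0.0,"twist": 0}
  ]
}}

```text
t: 17.1
eef_pos: [607.9, 102.1, 101.4]
tcp_rot: [-3.142, -0.0, 0.001]
ft_force: [0.4, 0.4, 0.4]
opening: 0.841
```

```bash
python3 - <<'E'
from h import *
s=state(); print(s["eef_pos"],s["tcp_rot"],s["t"]); wrist("w5")
E
```

```text
[607.86301881 102.07530241 101.38832071] [-3.14157789e+00 -3.07221926e-04  1.20918857e-03] 17.1
```

View pics/w5.png

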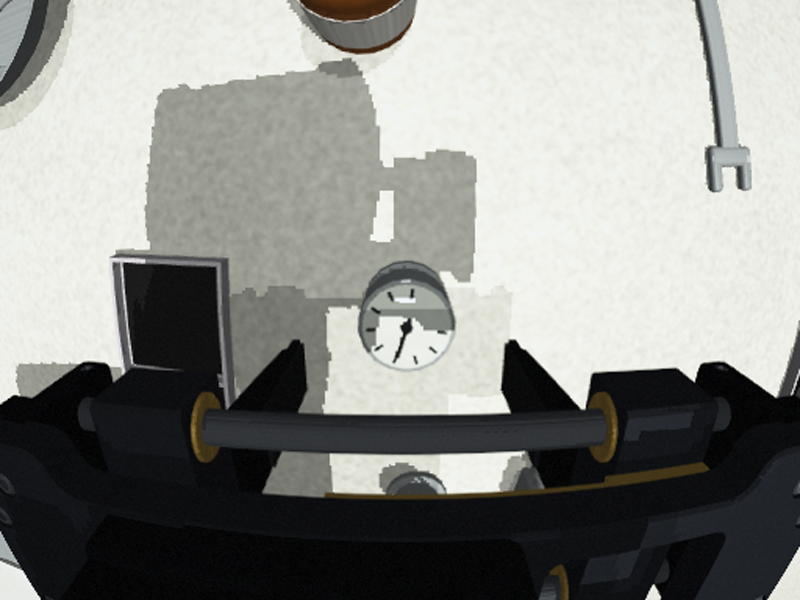

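The gauge (406,325) is centred between the fingers. Tray3's far well is at left with its rim spanning about (112–228, 255–370).

Call:
{"method": "carry_out", "body": {
  "moves": [
    {"dx": 0,"dy": 0,"dz": 0.025,"twist": 0},
    {"dx": 0,"dy": 0,"dz": 0.055,"twist": 0},
    {"dx": 0,"dy": 0,"dz": 0.077,"twist": 0},
    {"dx": 0,"dy": 0,"dz": 0.083,"twist": 0},
    {"dx": 0,"dy": 0,"dz": 0.083,"twist": 0}
  ]
}}

```text
t: 17.65
eef_pos: [608.1, 101.8, 17.7]
tcp_rot: [3.141, 0.001, 0.001]
ft_force: [-0.7, 0.1, 0.7]
opening: 0.841
```

Call:
{"method": "carry_out", "body": {
  "moves": [
    {"dx": 0,"dy": 0,"dz": 0,"twist": 0},
    {"dx": 0,"dy": 0,"dz": 0,"twist": 0},
    {"dx": 0,"dy": 0,"dz": 0,"twist": 0},
    {"dx": 0,"dy": 0,"dz": 0,"twist": 0},
    {"dx": 0,"dy": 0,"dz": 0,"twist": 0}
  ],
  "grip": 0.0
}}

```text
t: 18.15
eef_pos: [608.7, 101.2, 18.1]
tcp_rot: [3.142, -0.001, 0.0]
ft_force: [-0.7, -0.3, 3.5]
opening: 0.52
```

Call:
{"method": "carry_out", "body": {
  "moves": [
    {"dx": 0,"dy": 0,"dz": -0.01,"twist": 0},
    {"dx": 0,"dy": 0,"dz": -0.03,"twist": 0},
    {"dx": 0,"dy": 0,"dz": -0.055,"twist": 0},
    {"dx": 0,"dy": 0,"dz": -0.075,"twist": 0},
    {"dx": 0,"dy": 0,"dz": -0.085,"twist": 0}
  ]
}}

```text
t: 18.65
eef_pos: [608.9, 101.4, 104.8]
tcp_rot: [-3.142, -0.002, 0.0]
ft_force: [-0.2, -1.0, -1.9]
opening: 0.522
```

Call:
{"method": "carry_out", "body": {
  "moves": [
    {"dx": -0.002,"dy": -0.02,"dz": 0,"twist": 0},
    {"dx": -0.005,"dy": -0.06,"dz": 0,"twist": 0},
    {"dx": -0.008,"dy": -0.1,"dz": 0,"twist": 0},
    {"dx": -0.011,"dy": -0.135,"dz": 0,"twist": 0},
    {"dx": -0.0125,"dy": -0.153,"dz": 0,"twist": 0}
  ]
}}

```text
t: 19.15
eef_pos: [595.1, 256.7, 102.3]
tcp_rot: [3.142, 0.001, 0.002]
ft_force: [0.4, -0.1, -2.7]
opening: 0.521
```

Call:
{"method": "carry_out", "body": {
  "moves": [
    {"dx": 0,"dy": 0,"dz": 0.02,"twist": 0},
    {"dx": 0,"dy": 0,"dz": 0.045,"twist": 0},
    {"dx": 0,"dy": 0,"dz": 0.065,"twist": 0},
    {"dx": 0,"dy": 0,"dz": 0.076,"twist": 0},
    {"dx": 0,"dy": 0,"dz": 0.076,"twist": 0}
  ]
}}

```text
t: 19.65
eef_pos: [595.2, 253.7, 25.1]
tcp_rot: [3.141, 0.003, 0.0]
ft_force: [-0.7, -0.6, -2.3]
opening: 0.523
```

Call:
{"method": "carry_out", "body": {
  "moves": [
    {"dx": 0,"dy": 0,"dz": 0.002,"twist": 0},
    {"dx": 0,"dy": 0,"dz": 0.004,"twist": 0},
    {"dx": 0,"dy": 0,"dz": 0.0055,"twist": 0},
    {"dx": 0,"dy": 0,"dz": 0.006,"twist": 0},
    {"dx": 0,"dy": 0,"dz": 0.006,"twist": 0}
  ]
}}

```text
t: 20.15
eef_pos: [596.1, 254.4, 21.1]
tcp_rot: [-3.142, -0.001, 0.001]
ft_force: [-1.0, -0.6, 1.8]
opening: 0.519
```

Call:
{"method": "carry_out", "body": {
  "moves": [
    {"dx": 0,"dy": 0,"dz": 0,"twist": 0},
    {"dx": 0,"dy": 0,"dz": 0,"twist": 0},
    {"dx": 0,"dy": 0,"dz": 0,"twist": 0},
    {"dx": 0,"dy": 0,"dz": -0.005,"twist": 0},
    {"dx": 0,"dy": 0,"dz": -0.02,"twist": 0}
  ],
  "grip": 0.075
}}

```text
t: 20.65
eef_pos: [595.3, 254.1, 40.2]
tcp_rot: [3.141, 0.002, 0.0]
ft_force: [-0.9, -0.7, 0.1]
opening: 0.786
```

Call:
{"method": "carry_out", "body": {
  "moves": [
    {"dx": 0,"dy": 0,"dz": -0.03,"twist": 0},
    {"dx": 0,"dy": 0,"dz": -0.07,"twist": 0},
    {"dx": -0.005,"dy": 0.01,"dz": -0.1,"twist": 3},
    {"dx": -0.025,"dy": 0.04,"dz": -0.11,"twist": 6},
    {"dx": -0.047,"dy": 0.08,"dz": -0.11,"twist": 10}
  ]
}}

```text
t: 21.15
eef_pos: [549.2, 174.6, 153.6]
tcp_rot: [-3.14, -0.005, -0.175]
ft_force: [1.4, -0.7, -1.3]
opening: 0.79
```

```bash
python3 - <<'E'
from h import *
f=np.load("top1.npz"); W=cloud("top",f["p"],f["d"]); 
k=(f["d"]>0)&(abs(W[...,0]-460)<55)&(abs(W[...,1]-5)<45)&(W[...,2]>15)
for a,b in((51,70),(40,51),(28,41)):
    q=W[k&(W[...,2]>a)&(W[...,2]<b)][:,:2].astype(np.float32); print(a,b,len(q),cv2.minAreaRect(q),q.mean(0))
q=W[k&(W[...,2]>25)][:,:2]; u,s,v=np.linalg.svd(q-q.mean(0),full_matrices=False); print(q.mean(0),np.degrees(np.arctan2(v[0,1],v[0,0])))
s=state(); print(s["eef_pos"],s["tcp_rot"],s["joints"])
E
```

```text
51 70 120 ((452.420166015625, 5.278709888458252), (12.561211585998535, 45.5401725769043), 79.9748306274414) [452.42953     5.3920217]
40 51 146 ((473.138427734375, 1.7292556762695312), (33.74184036254883, 47.27508544921875), 79.90876007080078) [466.9709     2.574306]
28 41 114 ((465.38470458984375, 3.5347347259521484), (32.817909240722656, 64.12581634521484), 80.08683776855469) [474.23578     2.1282454]
[464.25120817   3.2654244 ] 169.50950593521168
[549.24236122 174.55034722 153.59639513] [-3.13979762 -0.00468624 -0.17451497] [ 1.93113688e-01  4.89497713e-01  1.75172067e+00 -1.17251031e-05
  8.95356016e-01  1.93842809e+00]
```

Call:
{"method": "carry_out", "body": {
  "moves": [
    {"dx": -0.012,"dy": 0.04,"dz": 0,"twist": 0},
    {"dx": -0.025,"dy": 0.085,"dz": 0,"twist": 0},
    {"dx": -0.038,"dy": 0.13,"dz": 0,"twist": 0},
    {"dx": -0.049,"dy": 0.168,"dz": 0.01,"twist": 0},
    {"dx": -0.053,"dy": 0.183,"dz": 0.03,"twist": 0}
  ]
}}

```text
t: 21.65
eef_pos: [464.4, 1.0, 122.5]
tcp_rot: [3.141, -0.004, -0.176]
ft_force: [1.1, 0.5, -0.9]
opening: 0.79
```

Call:
{"method": "carry_out", "body": {
  "moves": [
    {"dx": 0,"dy": 0,"dz": 0.01,"twist": 0},
    {"dx": 0,"dy": 0,"dz": 0.02,"twist": 0},
    {"dx": 0,"dy": 0,"dz": 0.02,"twist": 0}
  ]
}}

```text
t: 21.95
eef_pos: [465.2, 4.0, 100.0]
tcp_rot: [3.142, 0.001, -0.173]
ft_force: [1.1, -0.2, 0.2]
opening: 0.788
```

```bash
python3 - <<'E'
from h import *
s=state(); print(s["eef_pos"],s["tcp_rot"],s["t"]); wrist("w6")
E
```

```text
[465.2428997    3.97256071 100.03409418] [ 3.14155819e+00  9.21903345e-04 -1.73364017e-01] 21.95
```

View pics/w6.png

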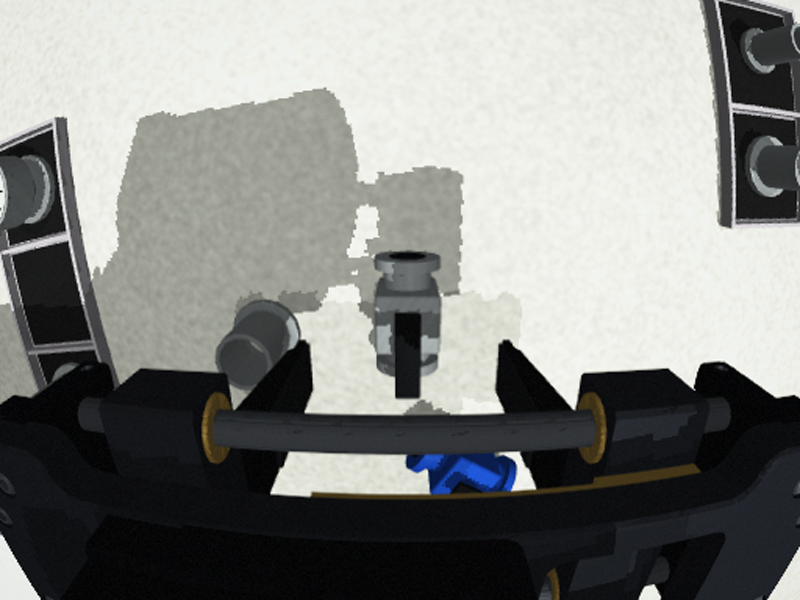

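The valve (407,330) is aligned with the tool axis and centred between the fingers. The mid ferrule (250,345) is clear of the left finger.

Call:
{"method": "carry_out", "body": {
  "moves": [
    {"dx": 0,"dy": 0,"dz": 0.025,"twist": 0},
    {"dx": 0,"dy": 0,"dz": 0.055,"twist": 0},
    {"dx": 0,"dy": 0,"dz": 0.077,"twist": 0},
    {"dx": 0,"dy": 0,"dz": 0.085,"twist": 0},
    {"dx": 0,"dy": 0,"dz": 0.085,"twist": 0}
  ]
}}

```text
t: 22.5
eef_pos: [465.1, 3.8, 15.3]
tcp_rot: [3.141, 0.001, -0.173]
ft_force: [0.0, 0.0, 0.1]
opening: 0.79
```

Call:
{"method": "carry_out", "body": {
  "moves": [
    {"dx": 0,"dy": 0,"dz": 0,"twist": 0},
    {"dx": 0,"dy": 0,"dz": 0,"twist": 0},
    {"dx": 0,"dy": 0,"dz": 0,"twist": 0},
    {"dx": 0,"dy": 0,"dz": 0,"twist": 0},
    {"dx": 0,"dy": 0,"dz": 0,"twist": 0}
  ],
  "grip": 0.0
}}

```text
t: 23.0
eef_pos: [465.2, 3.2, 16.0]
tcp_rot: [3.142, -0.001, -0.174]
ft_force: [-0.1, 0.1, -1.2]
opening: 0.426
```

Call:
{"method": "carry_out", "body": {
  "moves": [
    {"dx": 0,"dy": 0,"dz": -0.01,"twist": 0},
    {"dx": 0,"dy": 0,"dz": -0.03,"twist": 0},
    {"dx": 0,"dy": 0,"dz": -0.06,"twist": 0},
    {"dx": 0,"dy": 0,"dz": -0.09,"twist": 0},
    {"dx": 0,"dy": 0,"dz": -0.105,"twist": 0}
  ]
}}

```text
t: 23.5
eef_pos: [465.3, 3.2, 123.3]
tcp_rot: [-3.142, -0.002, -0.174]
ft_force: [0.1, 0.3, -2.7]
opening: 0.355
```

Call:
{"method": "carry_out", "body": {
  "moves": [
    {"dx": 0,"dy": -0.018,"dz": 0,"twist": 0},
    {"dx": 0.001,"dy": -0.055,"dz": 0,"twist": -1.5},
    {"dx": 0.002,"dy": -0.096,"dz": 0,"twist": -3},
    {"dx": 0.003,"dy": -0.137,"dz": 0,"twist": -4.5},
    {"dx": 0.0035,"dy": -0.178,"dz": 0,"twist": -6.1}
  ]
}}

```text
t: 24.0
eef_pos: [499.2, 179.5, 121.2]
tcp_rot: [3.141, 0.0, -0.067]
ft_force: [1.4, -0.0, -3.2]
opening: 0.354
```

```bash
python3 - <<'E'
from h import *
s=state(); p,psi=s["eef_pos"],s["tcp_rot"][2]; print(p,s["tcp_rot"],s["t"])
d=np.array([515.3,259.8])-p[:2]; c,n=np.cos(psi),np.sin(psi); print("dx,dy mm",d@[c,n],d@[n,-c])
p,dd=read_camera("side"); cv2.imwrite("pics/s2.png",cv2.resize(p[:,:,::-1],(800,600),interpolation=cv2.INTER_CUBIC))
E
```

```text
[499.15074522 179.50631946 121.21290208] [ 3.14144610e+00  1.05999240e-04 -6.67843803e-02] 24.0
dx,dy mm 10.754875664180783 -81.19240243638797
```

View pics/s2.png

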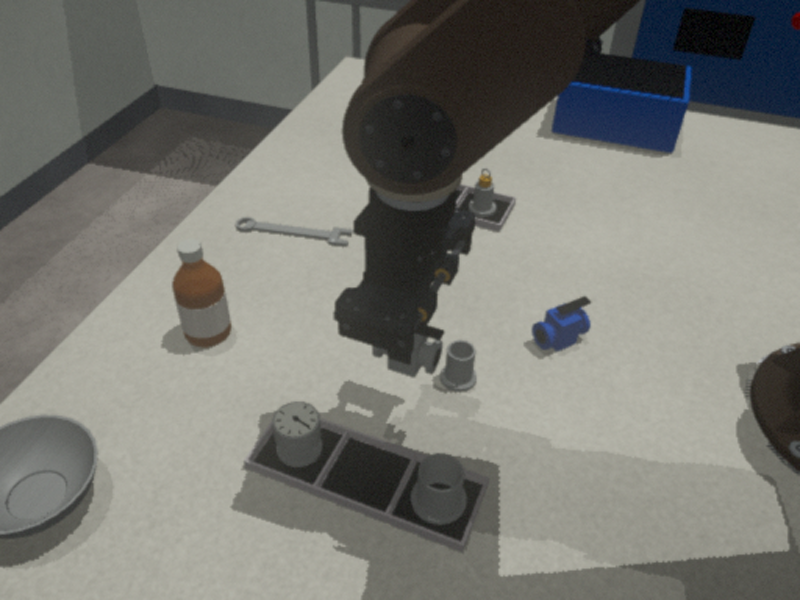

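The valve is gripped level. The gauge and wide ferrule stand upright in tray3's end wells, the middle well (370,473) is free, and the mid ferrule (459,367) is unmoved.

Call:
{"method": "carry_out", "body": {
  "moves": [
    {"dx": 0.004,"dy": -0.038,"dz": 0,"twist": 0},
    {"dx": 0.008,"dy": -0.07,"dz": 0.01,"twist": 0},
    {"dx": 0.0102,"dy": -0.0827,"dz": 0.03,"twist": 0},
    {"dx": 0.0102,"dy": -0.0827,"dz": 0.055,"twist": 0},
    {"dx": 0.0102,"dy": -0.0827,"dz": 0.07,"twist": 0}
  ]
}}

```text
t: 24.55
eef_pos: [514.2, 260.0, 49.4]
tcp_rot: [3.141, 0.002, -0.067]
ft_force: [0.6, -0.2, -2.5]
opening: 0.353
```

Call:
{"method": "carry_out", "body": {
  "moves": [
    {"dx": 0,"dy": 0,"dz": 0.008,"twist": 0},
    {"dx": 0,"dy": 0,"dz": 0.013,"twist": 0},
    {"dx": 0,"dy": 0,"dz": 0.016,"twist": 0},
    {"dx": 0,"dy": 0,"dz": 0.018,"twist": 0},
    {"dx": 0,"dy": 0,"dz": 0.018,"twist": 0}
  ]
}}

```text
t: 25.05
eef_pos: [515.2, 259.7, 32.9]
tcp_rot: [-3.141, -0.0, -0.068]
ft_force: [0.4, 0.5, -2.1]
opening: 0.355
```

```bash
python3 - <<'E'
from h import *
s=state(); print(s["eef_pos"],s["tcp_rot"],s["t"])
p,dd=read_camera("side"); cv2.imwrite("pics/s3.png",cv2.resize(p[230:360,140:330,::-1],(800,547),interpolation=cv2.INTER_CUBIC))
E
```

```text
[515.22108221 259.71543108  32.94617688] [-3.14148889e+00 -4.71957495e-04 -6.77505008e-02] 25.05
```

View pics/s3.png

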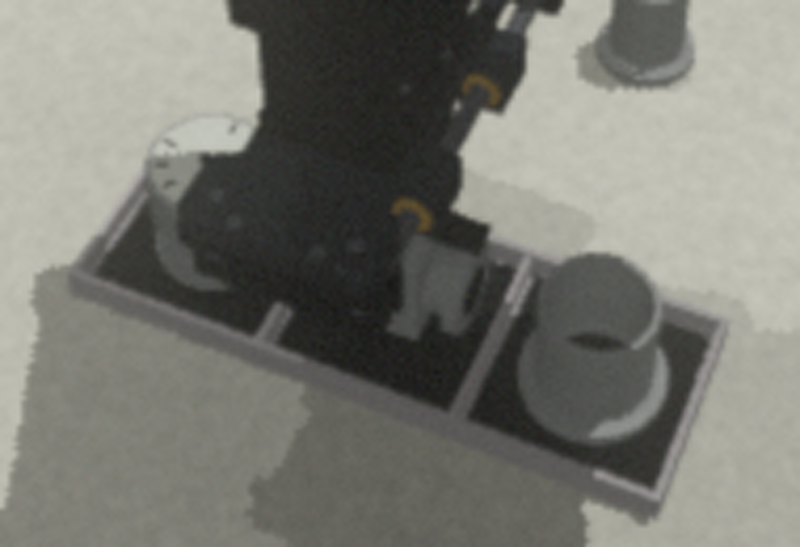

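The valve is over the middle well, clear of the dividers. Its bottom (about 430,335) is still above the floor. I lower in small steps and watch the force.

Call:
{"method": "carry_out", "body": {
  "moves": [
    {"dx": 0,"dy": 0,"dz": 0.002,"twist": 0},
    {"dx": 0,"dy": 0,"dz": 0.004,"twist": 0},
    {"dx": 0,"dy": 0,"dz": 0.006,"twist": 0},
    {"dx": 0,"dy": 0,"dz": 0.006,"twist": 0}
  ]
}}

```text
t: 25.5
eef_pos: [515.0, 259.7, 26.3]
tcp_rot: [3.141, 0.0, -0.068]
ft_force: [0.2, -0.2, -2.5]
opening: 0.356
```

Call:
{"method": "carry_out", "body": {
  "moves": [
    {"dx": 0,"dy": 0,"dz": 0.001,"twist": 0},
    {"dx": 0,"dy": 0,"dz": 0.002,"twist": 0},
    {"dx": 0,"dy": 0,"dz": 0.003,"twist": 0},
    {"dx": 0,"dy": 0,"dz": 0.003,"twist": 0}
  ]
}}

```text
t: 25.9
eef_pos: [515.2, 259.8, 25.4]
tcp_rot: [-3.141, -0.001, -0.068]
ft_force: [-5.4, -2.4, 20.5]
opening: 0.356
```

Call:
{"method": "carry_out", "body": {
  "moves": [
    {"dx": 0,"dy": 0,"dz": -0.0007,"twist": 0},
    {"dx": 0,"dy": 0,"dz": -0.001,"twist": 0}
  ]
}}

```text
t: 26.1
eef_pos: [515.2, 259.8, 25.5]
tcp_rot: [-3.141, -0.001, -0.068]
ft_force: [-1.3, 0.1, 4.7]
opening: 0.356
```

Call:
{"method": "carry_out", "body": {
  "moves": [
    {"dx": 0,"dy": 0,"dz": 0,"twist": 0},
    {"dx": 0,"dy": 0,"dz": 0,"twist": 0},
    {"dx": 0,"dy": 0,"dz": 0,"twist": 0},
    {"dx": 0,"dy": 0,"dz": -0.005,"twist": 0},
    {"dx": 0,"dy": 0,"dz": -0.02,"twist": 0}
  ],
  "grip": 0.075
}}

```text
t: 26.6
eef_pos: [514.5, 259.5, 44.0]
tcp_rot: [3.141, 0.002, -0.068]
ft_force: [0.1, -0.5, 0.5]
opening: 0.722
```

Call:
{"method": "carry_out", "body": {
  "moves": [
    {"dx": 0,"dy": 0,"dz": -0.025,"twist": 0},
    {"dx": 0,"dy": 0,"dz": -0.06,"twist": 0},
    {"dx": 0,"dy": 0,"dz": -0.1,"twist": 0},
    {"dx": 0,"dy": 0.02,"dz": -0.14,"twist": 0},
    {"dx": -0.01,"dy": 0.05,"dz": -0.165,"twist": 0}
  ]
}}

```text
t: 27.1
eef_pos: [502.7, 210.9, 212.6]
tcp_rot: [-3.14, -0.004, -0.066]
ft_force: [0.2, -0.6, 1.3]
opening: 0.79
```

Call:
{"method": "carry_out", "body": {
  "moves": [
    {"dx": -0.01,"dy": 0.04,"dz": 0,"twist": 0},
    {"dx": -0.02,"dy": 0.08,"dz": 0,"twist": 0},
    {"dx": -0.03,"dy": 0.12,"dz": 0,"twist": 0},
    {"dx": -0.04,"dy": 0.15,"dz": 0,"twist": 0},
    {"dx": -0.04,"dy": 0.16,"dz": 0,"twist": 0}
  ]
}}

```text
t: 27.6
eef_pos: [449.8, 51.8, 210.1]
tcp_rot: [3.141, -0.0, -0.07]
ft_force: [0.7, 0.2, 1.5]
opening: 0.788
```

```bash
python3 - <<'E'
from h import *
np.set_printoptions(precision=1,suppress=True)
s=state(); print(s["eef_pos"],s["t"])
p,d=read_camera("side"); cv2.imwrite("pics/s4.png",cv2.resize(p[:,:,::-1],(800,600),interpolation=cv2.INTER_CUBIC))
p,d=read_camera("top"); cv2.imwrite("pics/t4.png",cv2.resize(p[140:320,100:420,::-1],(800,450),interpolation=cv2.INTER_CUBIC)); W=cloud("top",p,d)
def box(n,c,yaw,x,y,lo,hi):
    a=np.radians(yaw); R=np.array([[np.cos(a),np.sin(a)],[-np.sin(a),np.cos(a)]]); q=(W[...,:2]-c)@R.T
    k=(d>0)&(abs(q[...,0]-x)<36)&(abs(q[...,1])<36)&(W[...,2]>lo)&(W[...,2]<hi)
    if k.sum()>3: print(n,"tray xy",(q[k].min(0)+q[k].max(0))/2,np.ptp(q[k],0),"ztop",np.percentile(W[...,2][k],90),k.sum())
c3,c2=np.array([515.3,259.8]),np.array([560.2,-268.5])
box("gauge",c3,-3.9,81,0,45,60);box("wide",c3,-3.9,-81,0,45,60);box("valve",c3,-3.9,0,0,20,50);box("lever",c3,-3.9,0,0,51,70)
box("narrow",c2,-4.65,40.5,0,45,60);box("relief",c2,-4.65,-40.5,0,40,66)
E
```

```text
[449.8  51.8 210.1] 27.6
gauge tray xy [81.1 -0.2] [47.6 49.7] ztop 54.2696642089454 369
wide tray xy [-81.2   8.9] [45.1 25.6] ztop 53.72981168953577 61
valve tray xy [0.5 0. ] [64.4 35.3] ztop 49.164129196845785 277
lever tray xy [-10.7  -1.7] [46.6 28.5] ztop 60.548487366081055 125
narrow tray xy [43.2  1.6] [21.4 21.8] ztop 53.40801346948312 47
relief tray xy [-39.9   0.9] [28.1 29. ] ztop 62.91103588132526 137
```

View pics/s4.png

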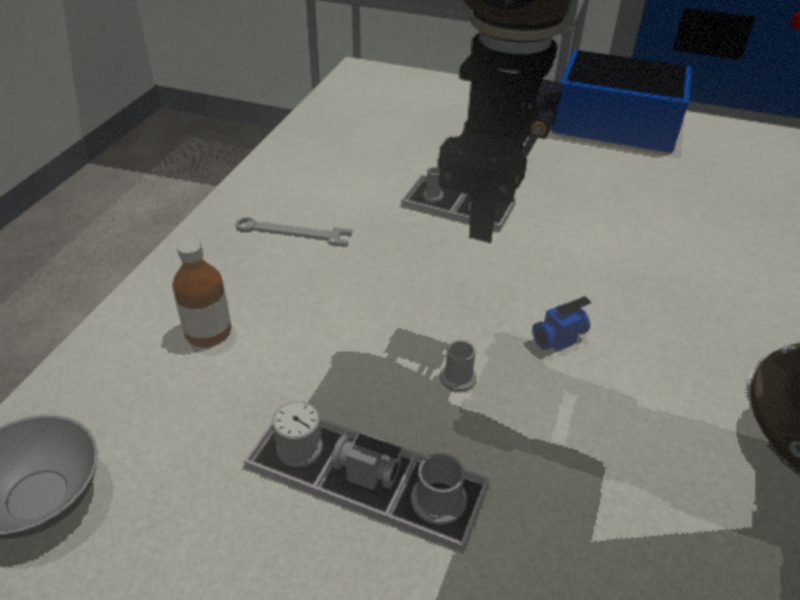

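View pics/t4.png

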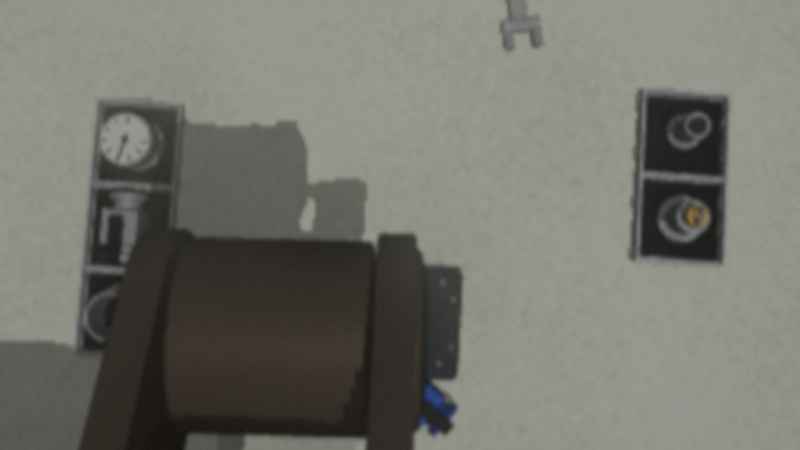

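All five fittings stand upright in their wells. Depth-measured tops are about 3 mm above the worktop values, so they sit flat on the well floors. The bystanders are at their starting pixels. I'm handing in.

```bash
python3 -c "
from cell import *
print(job_done())"
```

```text
the job is handed in; nothing more can be done
None
```

I set all five fittings down gently in wells of their own and handed the job in at about 28 s. No verdict is reported.

- **Three-well tray:** the gauge is in the far well, the ball valve in the middle and the widest ferrule in the near well.
- **Two-well tray:** the narrowest ferrule is in the far well and the relief valve in the near one.

**Last checks, from the top camera's depth readings:**
- The gauge, valve, relief valve and narrowest ferrule measured within about 3 mm of their well centres.
- Their tops read about 2 to 3.5 mm above their heights on the worktop, so they sit flat on the 3 mm well floors.
- In the last side picture, the middle ferrule and the bottle are at their starting pixels, and the wrench looks unmoved there too.

**What did not fully agree:**
- **Widest ferrule:** the arm partly hid it from the top camera, so its centre across the tray read 8.9 mm off from a half-visible rim. The side picture and the release position show it centred.
- **Valve:** it was gripped about 6 mm lower than planned because the fingers were still closing as the lift began. I felt for the floor when setting it down; the contact peaked at about 20 N.

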